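Sweep the loose rail clamps into the parts corral

TASK

Clear the worktop: push the three loose aluminium rail clamps (small blocks with a black thumb screw) along the surface with your fingertips into the three-sided aluminium corral on the right, until all three lie well inside it, past the flared ends of its mouth. Sweep them only: do not grip or lift a clamp or tip it over, and leave everything else on the worktop where it stands.

Things in the scene. Friction and masses are not known exactly. Their poses are not given: they have to be found in the camera images.
- clamp_1: one of three identical rail clamps lying loose on the worktop: a grey aluminium block, 23 mm along its x, 40 mm along its y and 22 mm high, with a black thumb screw on top (32 mm high in all), about 55 g, standing upright. Origin: centre of the underside, so z is 0 on the worktop. It slides easily.
- clamp_2: one of three identical rail clamps lying loose on the worktop: a grey aluminium block, 23 mm along its x, 40 mm along its y and 22 mm high, with a black thumb screw on top (32 mm high in all), about 55 g, standing upright. Origin: centre of the underside, so z is 0 on the worktop. It slides easily.
- clamp_3: one of three identical rail clamps lying loose on the worktop: a grey aluminium block, 23 mm along its x, 40 mm along its y and 22 mm high, with a black thumb screw on top (32 mm high in all), about 55 g, standing upright. Origin: centre of the underside, so z is 0 on the worktop. It slides easily.
- corral: fixed parts corral: three-sided aluminium fence without floor, 25 mm high, 3 mm thick; its mouth faces roughly to the robot's left (+y). Origin: on the worktop, mid-mouth, between the front ends of the straight side walls. Its -y points inwards, x across. Inside 130 mm wide (x -65 to 65), 110 mm deep (y 0 to -110); before the mouth the walls flare out at 45 degrees to 158 mm at y = 14.
- weight: brass-coloured knob weight, 24 mm across and 30 mm high, standing near the front edge; not part of the job, stays where it is. Origin: centre of the underside.
- bobbin: flanged thread bobbin, 40 mm across and 50 mm high, standing behind the clamps; not part of the job, stays where it is. Origin: centre of the underside.
- pick_glass: small black folding magnifier, 38 x 36 x 40 mm, standing open near the front edge; not part of the job, stays where it is. Origin: centre of the underside.
- calculator: desk calculator, 108 x 66 x 13 mm, at the back in front of the monitor; not part of the job, stays where it is. Origin: centre of the underside.
- note_block: block of note slips, 72 x 72 x 27 mm, at the left edge; not part of the job, stays where it is. Origin: centre of the underside.
- stapler: desk stapler, 34 x 112 x 34 mm, in front of the printer; not part of the job, stays where it is. Origin: centre of the underside.
- tape_roll: roll of tape lying flat, 67 mm across and 19 mm high, at the right edge near the front; not part of the job, stays where it is. Origin: centre of the underside.
- oil_bottle: small bottle with a thin spout, 32 mm across and 119 mm high, at the back beside the calculator; not part of the job, stays where it is. Origin: centre of the underside.

How it is judged:
By the outcome, as a careful person would: the job done as asked, in the order asked, and still so for the second after the job is handed in, with the robot touching nothing.
It also fails if it takes over 72 s, if anything falls off the work surface, if the arm or the gripper's body presses on something with over 40 N, if the wrist force passes 120 N, or if a joint passes its speed limit or range.

ROBOT

A 6-joint arm with a two-finger parallel gripper is mounted at the origin on a cart in front of the work surface, level with it; the furniture and walls round the work are solid. World frame = base frame: x ahead of the robot, y to its left, z up, the work surface at z = 0. Lengths are in mm, angles in rad, forces in N, time in s.
With the tool pointing down it reaches from about 300 to 750 mm from the base axis. Payload 8.5 kg.
Tool frame: the origin (TCP) lies on the front face of the gripper's body, between the roots of the fingers; the fingertips stand 73 mm ahead of it and the grasp point (between the pads) lies 54 mm ahead of it; z points along the fingers, y is the direction in which the jaws open and shut (so a half turn about z gives the same grasp; the last joint's range is limited). The gripper opens to 85 mm and grips with 20 to 120 N. Pads are 22 mm wide; open, the fingers measure 114 mm over their backs; the gripper's body (76 mm by 85 mm) begins 54 mm behind the grasp point. The pads swing forward as they close: fully open they stand 13 mm farther back than shut.
Start: joints at [-1.479, 0.381, 1.297, -0, 1.464, -0.215], TCP at [166.1, -524.301, 303.922] pointing down, gripper open.
Joint ranges: [-3.11, 3.11], [-0.89, 2.33], [0.22, 2.48], [-1.42, 4.56], [0.17, 2.85], [-2.88, 2.88]. Speed limits (rad/s): [2.39, 2.39, 3.14, 3.14, 3.14, 3.14].

INTERFACE

Orientations are given as a unit quaternion [w, x, y, z].
In Python, from cell import env gives the robot as it stands.
- The arm moves only by the shell command python3 -m creep 'ROWS' [FORCE]. ROWS is JSON, a list of rows, each an object of numbers: "x", "y", "z": the shift along the tool's x, y, z in m; "turn": the turn about the tool's z in rad; "hand": the opening, from -1 (shut) to 1 (fully open). In form: [{"x": .., "y": .., "z": .., "turn": .., "hand": ..}, ...]. A call has 1 to 20 rows; each row shifts and turns the pose as measured when the row begins, along the tool's axes as they then stand; what a row does not reach is not made up. A row lasts 1/12 s, in which the tool goes at most 41.7 mm and 7.16 degrees, less where a joint would pass 70% of its speed; a pose out of reach is approached as far as the arm can. A call is refused whole if a number of a shift passes 0.0417 or a number of a turn 0.125, either way. A call with a gripper value outside its range is refused whole. The fingers move at their own pace and stop on an object; FORCE is the grip in N (left out, the last holds). Time passes only in rows, so rows that do not move let the fingers close. It gives the time, the measured TCP pose, the force and the opening at its end, in the units of the state.
- env.observe(): the state, without advancing time (a new reading comes with each control period).
- env.snapshot(name): name is "scene" or "top" or "wrist"; returns the picture (384x512x3 uint8, red, green, blue); there is no depth.
- env.calibration(name): a dict with "camera_matrix" (3x3 intrinsics, pixels), "xyz" and "attitude" of the camera in the world. Camera axes: x right, y up, looking along -z (the intrinsics and any distortion apply to the point x, -y, -z); pixel columns grow to the right and rows downward; lengths in mm; the calibration is good to about 2 mm. The wrist camera is an equidistant fisheye: a pixel r from the principal point sees the ray r / f radians off the axis. A picture is of the moment at which its call begins: read the wrist's pose just before it. calibration takes no time and is no camera call; for the wrist camera it gives the pose at the moment of the call.
- env.sign_off(): hands the job in, once; it reports no verdict.
The state is a dict: "t": time; "q": joint angles; "qvel": joint speeds; "effort": joint torques, N m; "tcp_pos": TCP position; "tcp_rot": TCP orientation; "contact_force": force on the tool from outside, world axes, zero at the start; "ft_torque": the same for the moment, N m; "finger_gap": finger opening in mm.
Only numpy, scipy, OpenCV 4.12 (cv2) and the standard library are available. Lean on these libraries where they do the work, as an engineer would, in place of code of your own. Each camera call takes 0.05 s, during which the arm holds its last target.

## Working session

There is one attempt and no reset: what is moved stays moved. The work goes in short steps, Python scripts to look and compute and a shell command to move; the robot and the scene stay as the last step left them, time stands still between calls to the robot, and variables do not carry over. Pictures are saved under pics/ and viewed, and the job is handed in when it is done.

```bash
mkdir -p pics; ls
python3 - <<'E'
from cell import env
import cv2, json
s=env.observe(); print({k:s[k] for k in('t','tcp_pos','tcp_rot','finger_gap','contact_force')})
for n in('scene','top','wrist'):
    c=env.calibration(n); print(n,c)
    cv2.imwrite(f'pics/a_{n}.png',env.snapshot(n)[:,:,::-1])
E
```

```text
pics
{'t': 0.0, 'tcp_pos': array([ 166.07639232, -524.13508047,  303.32442918]), 'tcp_rot': array([-7.03103635e-04,  9.88256268e-01,  1.52803966e-01,  4.36940349e-05]), 'finger_gap': 85.51235778887485, 'contact_force': array([-0.07912271,  0.12395964, -0.12234515])}
scene {'camera_matrix': array([[394.95711955,   0.        , 260.7599637 ],
       [  0.        , 394.95711955, 190.36681062],
       [  0.        ,   0.        ,   1.        ]]), 'xyz': array([ 116.61266952, -838.8403008 ,  476.04088215]), 'attitude': array([ 0.82199063,  0.51134139, -0.13583557, -0.210737  ])}
top {'camera_matrix': array([[411.34250738,   0.        , 255.13007929],
       [  0.        , 411.34250738, 193.74424643],
       [  0.        ,   0.        ,   1.        ]]), 'xyz': array([ 481.55691329,  -41.044242  , 1214.51567485]), 'attitude': array([ 0.70724142,  0.02170035, -0.00900083, -0.70658167])}
wrist {'camera_matrix': array([[297.31863964,   0.        , 255.88759429],
       [  0.        , 297.31863964, 190.79510166],
       [  0.        ,   0.        ,   1.        ]]), 'xyz': array([ 236.23581072, -501.12118941,  373.44857102]), 'attitude': array([ 0.79779446, -0.11833662,  0.08820432, -0.5845857 ])}
```

View pics/a_scene.png

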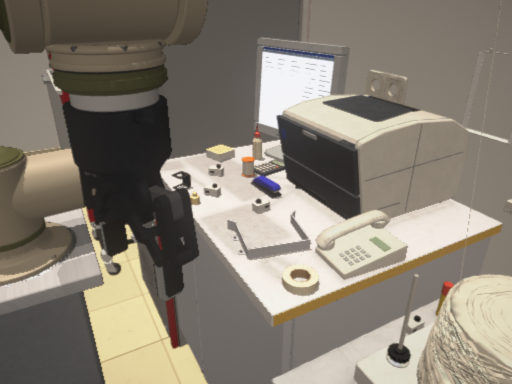

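View pics/a_top.png

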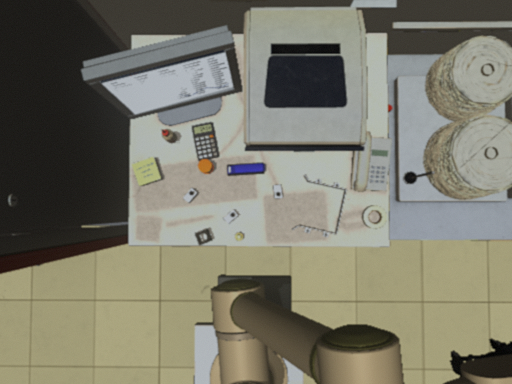

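View pics/a_wrist.png

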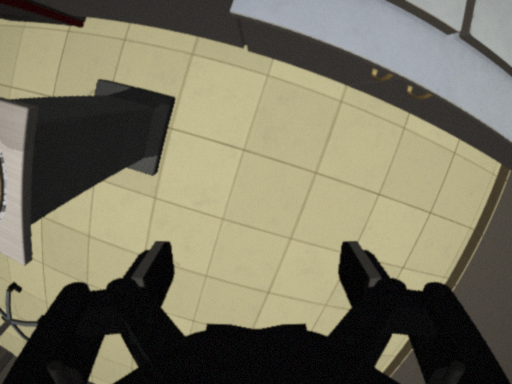

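The top view shows clamps near px (191,195), (232,215) and (278,191), with the weight at (239,236), the pick glass at (204,236), the bobbin at (205,167), the stapler at (246,169) and the corral at roughly x 292–345. The wrist camera sees only the floor. I'll zoom in on the top view and measure.

```bash
cat > h.py <<'E'
from cell import env
import cv2, numpy as np
from scipy.spatial.transform import Rotation as R
def rot(q): return R.from_quat([q[1],q[2],q[3],q[0]]).as_matrix()
def ray(c,uv,fish=False):
    K=c['camera_matrix']; u=np.atleast_2d(uv).astype(float)
    x=(u[:,0]-K[0,2])/K[0,0]; y=(u[:,1]-K[1,2])/K[1,1]
    if fish:
        r=np.hypot(x,y)+1e-9; d=np.c_[x/r*np.sin(r),-y/r*np.sin(r),-np.cos(r)]
    else: d=np.c_[x,-y,-np.ones_like(x)]
    return c['xyz'],d@rot(c['attitude']).T
def plane(c,uv,z,fish=False):
    o,d=ray(c,uv,fish); t=(z-o[2])/d[:,2]; return (o+d*t[:,None])
def two(c1,uv1,c2,uv2,f1=False,f2=False):
    o1,d1=ray(c1,uv1,f1);o2,d2=ray(c2,uv2,f2); d1=d1[0];d2=d2[0]
    s=np.linalg.lstsq(np.c_[d1,-d2],o2-o1,rcond=None)[0]
    a=o1+s[0]*d1;b=o2+s[1]*d2; return (a+b)/2,np.linalg.norm(a-b)
E
python3 - <<'E'
import cv2
a=cv2.imread('pics/a_top.png')[140:250,130:390]; cv2.imwrite('pics/b_top.png',cv2.resize(a,None,fx=3,fy=3,interpolation=cv2.INTER_CUBIC))
a=cv2.imread('pics/a_scene.png')[135:265,165:325]; cv2.imwrite('pics/b_scene.png',cv2.resize(a,None,fx=4.5,fy=4.5,interpolation=cv2.INTER_CUBIC))
E
```

```text
(no output)
```

View pics/b_top.png

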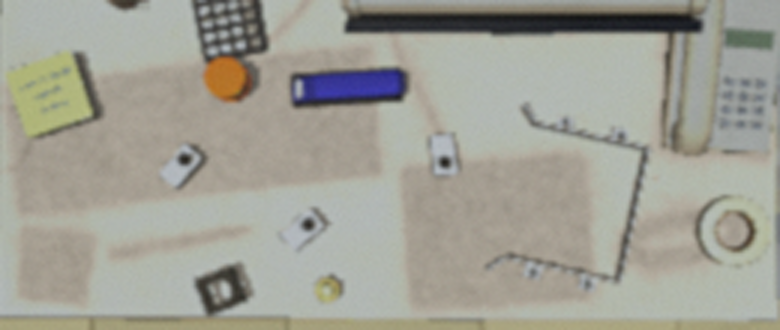

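View pics/b_scene.png

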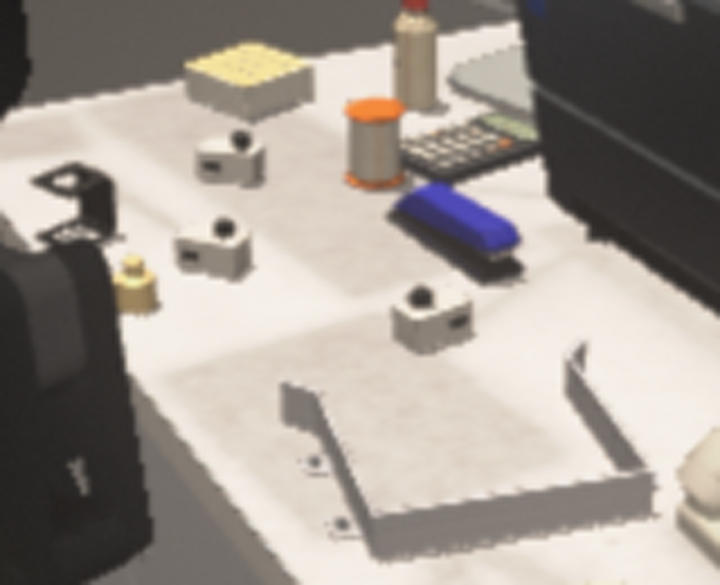

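Run:
```python
from h import *
T=env.calibration('top');S=env.calibration('scene')
t=lambda u,v:np.array([[u/3+130-1/3,v/3+140-1/3]]); s=lambda u,v:np.array([[u/4.5+165-.4,v/4.5+135-.4]])
P={'k1':((185,159),(241,140)),'k2':((308,224),(225,228)),'k3':((445,162),(420,297)),
'backfar':((645,149),(652,474)),'backnear':((617,279),(372,515)),'frontnear':((510,256),(318,390)),'frontfar':((535,124),(568,362)),'weight':((328,287),(134,262)),'bob':((226,78),(375,108))}
for n,(a,b) in P.items():
    p,e=two(T,t(*a),S,s(*b)); print(n,p.round(),'gap',e.round(1),'z25',plane(T,t(*a),25)[0].round())
for n,a,z in [('c1',(183,166),20),('c2',(303,229),20),('c3',(443,155),20),('flarenear',(488,267),25),('flarefar',(524,105),25),
 ('stapL',(292,90),30),('staprF',(404,98),20),('stapLF',(296,105),10),('glassTR',(250,268),30),('glassTL',(200,285),35),('glassBR',(250,300),10),('tape',(735,230),19),('edge',(400,320),0),('phone',(675,152),20)]:
    print(n,plane(T,t(*a),z)[0].round())
```

```text
k1 [535. 166.  26.] gap 2.0 z25 [536. 166.  25.]
k2 [473.  46.  26.] gap 1.6 z25 [474.  46.  25.]
k3 [532. -85.  26.] gap 2.3 z25 [533. -86.  25.]
backfar [ 547. -280.   19.] gap 1.6 z25 [ 546. -278.   25.]
backnear [ 419. -250.   20.] gap 4.6 z25 [ 421. -250.   25.]
frontnear [ 442. -147.   25.] gap 3.7 z25 [ 443. -148.   25.]
frontfar [ 571. -173.   19.] gap 0.1 z25 [ 570. -173.   25.]
weight [411.  28.  26.] gap 4.8 z25 [413.  27.  25.]
bob [612. 123.  49.] gap 0.8 z25 [615. 126.  25.]
c1 [530. 168.  20.]
c2 [469.  51.  20.]
c3 [540. -84.  20.]
flarenear [ 433. -127.   25.]
flarefar [ 589. -162.   25.]
stapL [603.  62.  30.]
staprF [596. -46.  20.]
stapLF [590.  60.  10.]
glassTR [431. 101.  30.]
glassTL [415. 149.  35.]
glassBR [399. 104.  10.]
tape [ 468. -365.   19.]
edge [380. -43.   0.]
phone [ 543. -308.   20.]
```

The two views agree to within a few mm: knobs at 26 mm, corral rim at 19–25 mm, sides 129 and 107 mm. I'll turn first, using the half-turn where pushing is along tool -x.

```bash
cat >> h.py <<'E'
def go(target,yawdeg=None):
    s=env.observe(); M=rot(s['tcp_rot']); p=s['tcp_pos']; d=M.T@(np.array(target)-p)
    y=np.degrees(np.arctan2(M[1,0],M[0,0]))
    print('t',round(s['t'],2),'tcp',p.round(1),'yaw',y.round(1),'F',np.round(s['contact_force'],1),'gap',round(s['finger_gap'],1),'delta tool mm',d.round(1), 'turn',None if yawdeg is None else round(-np.radians(yawdeg-y),3))
def snap(n,name,box=None,k=1):
    im=env.snapshot(n)[:,:,::-1]
    if box: im=im[box[1]:box[3],box[0]:box[2]]
    cv2.imwrite('pics/'+name,cv2.resize(im,None,fx=k,fy=k,interpolation=cv2.INTER_CUBIC))
E
python3 -m creep '[{"turn":-0.11,"hand":-0.6},{"turn":-0.11,"hand":-0.6},{"turn":-0.11,"hand":-0.6},{"turn":-0.11,"hand":-0.6},{"turn":-0.11,"hand":-0.6},{"turn":-0.11,"hand":-0.6},{"turn":-0.11,"hand":-0.6},{"turn":-0.11,"hand":-0.6},{"turn":-0.11,"hand":-0.6},{"turn":-0.11,"hand":-0.6}]' 20
python3 -c "
from h import *
go([546,-44,200],80)"
```

```text
t 0.15 tcp [ 166.1 -524.2  303.5] yaw 17.6 F [ 0.5 -0.2 -0.3] gap 85.5 delta tool mm [ 507.2 -342.9  103.9] turn -1.089invalid input at $[0]: expected keys x, y, z, turn, hand
```

```bash
python3 -m creep '[{"x":0,"y":0,"z":0,"turn":-0.11,"hand":-0.6},{"x":0,"y":0,"z":0,"turn":-0.11,"hand":-0.6},{"x":0,"y":0,"z":0,"turn":-0.11,"hand":-0.6},{"x":0,"y":0,"z":0,"turn":-0.11,"hand":-0.6},{"x":0,"y":0,"z":0,"turn":-0.11,"hand":-0.6},{"x":0,"y":0,"z":0,"turn":-0.11,"hand":-0.6},{"x":0,"y":0,"z":0,"turn":-0.11,"hand":-0.6},{"x":0,"y":0,"z":0,"turn":-0.11,"hand":-0.6},{"x":0,"y":0,"z":0,"turn":-0.11,"hand":-0.6},{"x":0,"y":0,"z":0,"turn":-0.11,"hand":-0.6}]' 20
python3 -c "
from h import *
go([546,-44,200],80)"
```

```text
t: 0.98
tcp_pos: [166.0, -523.3, 300.6]
tcp_rot: [-0.003, 0.746, 0.666, 0.002]
contact_force: [-0.3, 0.2, 0.6]
finger_gap: 17.4
t 0.98 tcp [ 166.  -523.3  300.6] yaw 83.5 F [-0.3  0.2  0.6] gap 17.4 delta tool mm [518.7 323.1 104.1] turn 0.06
```

```bash
python3 -m creep '[{"x":0.034,"y":0.021,"z":0,"turn":0,"hand":-0.6},{"x":0.034,"y":0.021,"z":0,"turn":0,"hand":-0.6},{"x":0.034,"y":0.021,"z":0,"turn":0,"hand":-0.6},{"x":0.034,"y":0.021,"z":0,"turn":0,"hand":-0.6},{"x":0.034,"y":0.021,"z":0,"turn":0,"hand":-0.6},{"x":0.034,"y":0.021,"z":0,"turn":0,"hand":-0.6},{"x":0.034,"y":0.021,"z":0,"turn":0,"hand":-0.6},{"x":0.034,"y":0.021,"z":0,"turn":0,"hand":-0.6},{"x":0.034,"y":0.021,"z":0,"turn":0,"hand":-0.6},{"x":0.034,"y":0.021,"z":0,"turn":0,"hand":-0.6},{"x":0.034,"y":0.021,"z":0,"turn":0,"hand":-0.6},{"x":0.034,"y":0.021,"z":0,"turn":0,"hand":-0.6},{"x":0.034,"y":0.021,"z":0,"turn":0,"hand":-0.6},{"x":0.034,"y":0.021,"z":0,"turn":0,"hand":-0.6}]'
python3 -c "
from h import *
go([546,-44,130],80)
snap('wrist','c_w.png');snap('scene','c_s.png')"
```

```text
t: 2.15
tcp_pos: [517.8, -67.9, 301.0]
tcp_rot: [-0.005, 0.748, 0.664, 0.002]
contact_force: [0.7, -0.7, -0.6]
finger_gap: 17.1
t 2.15 tcp [517.8 -67.9 301. ] yaw 83.2 F [ 0.7 -0.7 -0.6] gap 17.1 delta tool mm [ 25.3  26.  171.2] turn 0.056
```

View pics/c_w.png

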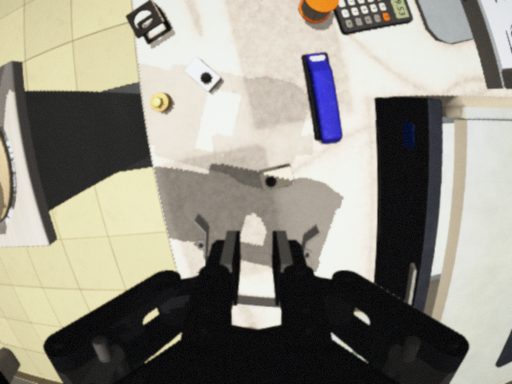

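View pics/c_s.png

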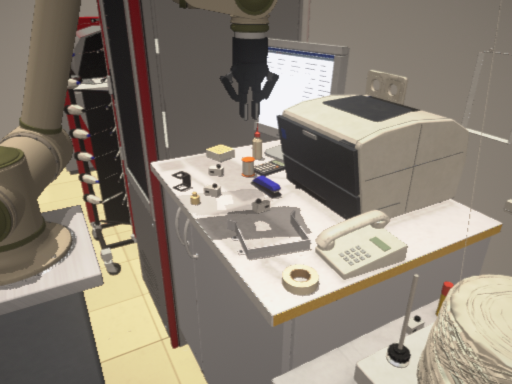

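The wrist view shows clamp_3's knob at (271,181), clamp_2's at (206,76), the weight at (160,102), and the corral's flares at (203,218) and (312,232). I'll cross-check these as a third view, then descend.

```bash
python3 -c "
from h import *
c=env.calibration('wrist')
for n,uv,z in [('k3',(271,181),26),('k2',(206,76),26),('weight',(160,102),28),('flN',(198,215),25),('flF',(317,227),25),('stapF',(334,142),15)]: print(n,plane(c,[uv],z,True)[0].round())
"
python3 -m creep '[{"x":0.012,"y":0.009,"z":0,"turn":0.02,"hand":-0.6},{"x":0.012,"y":0.009,"z":0,"turn":0.02,"hand":-0.6},{"x":0.012,"y":0.009,"z":0,"turn":0.02,"hand":-0.6},{"x":0,"y":0,"z":0.035,"turn":0,"hand":-0.6},{"x":0,"y":0,"z":0.035,"turn":0,"hand":-0.6},{"x":0,"y":0,"z":0.035,"turn":0,"hand":-0.6},{"x":0,"y":0,"z":0.035,"turn":0,"hand":-0.6},{"x":0,"y":0,"z":0,"turn":0,"hand":-0.6}]'
python3 -c "
from h import *
go([546,-44,81],80)"
```

```text
k3 [533. -82.  26.]
k2 [472.  51.  26.]
weight [414.  30.  28.]
flN [ 437. -116.   25.]
flF [ 586. -149.   25.]
stapF [616. -44.  15.]
t: 2.92
tcp_pos: [551.3, -31.3, 156.8]
tcp_rot: [-0.003, 0.765, 0.643, 0.003]
contact_force: [-2.0, 0.5, -1.8]
finger_gap: 17.0
t 2.92 tcp [551.3 -31.3 156.8] yaw 80.1 F [-2.   0.5 -1.8] gap 17.0 delta tool mm [-14.1  -3.   75.7] turn 0.002
```

```bash
python3 -m creep '[{"x":0,"y":-0.003,"z":0.025,"turn":0,"hand":-0.6},{"x":0,"y":0,"z":0.025,"turn":0,"hand":-0.6},{"x":0,"y":0,"z":0.02,"turn":0,"hand":-0.6},{"x":0,"y":0,"z":0,"turn":0,"hand":-0.6}]'
python3 -c "
from h import *
go([511,-233,81],80)
snap('scene','d_s.png',(165,135,325,265),4.5)"
```

```text
t: 3.25
tcp_pos: [549.7, -32.6, 88.9]
tcp_rot: [-0.002, 0.766, 0.643, 0.004]
contact_force: [-1.0, -0.5, 0.1]
finger_gap: 16.9
t 3.25 tcp [549.7 -32.6  88.9] yaw 80.0 F [-1.  -0.5  0.1] gap 16.9 delta tool mm [-204.1   -3.3    6.1] turn 0.0
```

View pics/d_s.png

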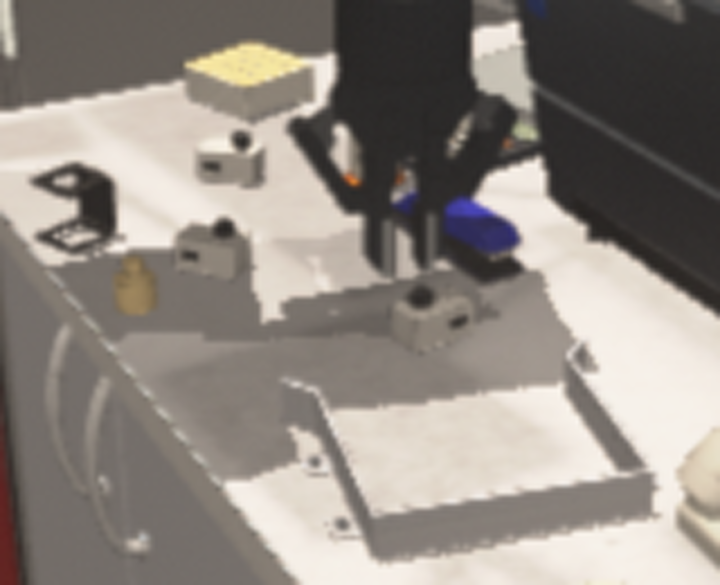

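The fingers are down behind clamp_3, clear of the stapler. I'll lower a little and start sweeping.

```bash
python3 -m creep '[{"x":-0.004,"y":0,"z":0.006,"turn":0,"hand":-0.6},{"x":-0.008,"y":0,"z":0,"turn":0,"hand":-0.6},{"x":-0.01,"y":0,"z":0,"turn":0,"hand":-0.6},{"x":-0.01,"y":0,"z":0,"turn":0,"hand":-0.6},{"x":-0.01,"y":0,"z":0,"turn":0,"hand":-0.6},{"x":-0.01,"y":0,"z":0,"turn":0,"hand":-0.6},{"x":-0.01,"y":0,"z":0,"turn":0,"hand":-0.6},{"x":-0.01,"y":0,"z":0,"turn":0,"hand":-0.6},{"x":-0.01,"y":0,"z":0,"turn":0,"hand":-0.6},{"x":-0.01,"y":0,"z":0,"turn":0,"hand":-0.6}]'
python3 -c "
from h import *
go([511,-233,82],80)
snap('scene','e_s.png',(165,135,325,265),4.5)"
```

```text
t: 4.13
tcp_pos: [535.9, -134.3, 92.6]
tcp_rot: [0.005, 0.766, 0.643, 0.008]
contact_force: [0.7, 1.0, -0.1]
finger_gap: 17.2
t 4.13 tcp [ 535.9 -134.3   92.6] yaw 80.0 F [ 0.7  1.  -0.1] gap 17.2 delta tool mm [-101.6   -7.5    9.8] turn 0.0
```

View pics/e_s.png

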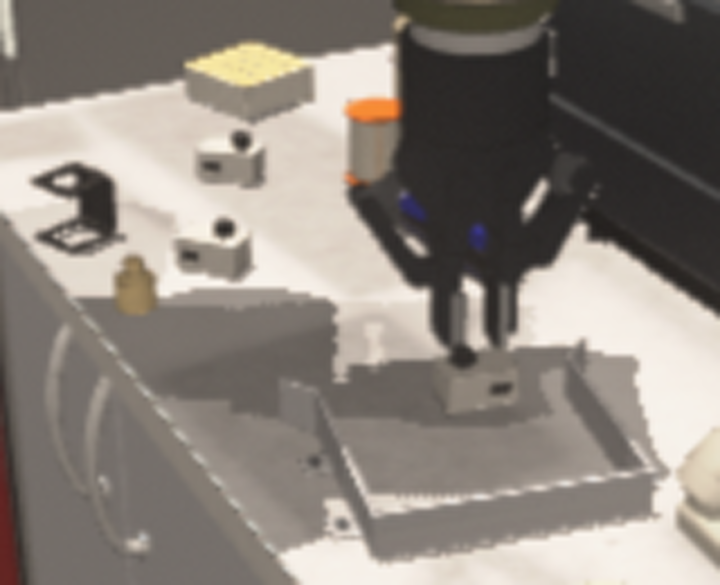

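Clamp_3 is moving squarely into the mouth, but the tips have crept up to about 20 mm. I'll back off a hair, lower, and carry on with a small z correction.

```bash
python3 -m creep '[{"x":0.006,"y":0,"z":0.006,"turn":0,"hand":-0.6},{"x":0,"y":0,"z":0.007,"turn":0,"hand":-0.6},{"x":0,"y":0,"z":0,"turn":0,"hand":-0.6}]'
python3 -c "
from h import *
go([511,-233,82],80)"
```

```text
t: 4.43
tcp_pos: [536.9, -130.6, 78.3]
tcp_rot: [0.005, 0.767, 0.642, 0.008]
contact_force: [-0.3, -0.3, 0.4]
finger_gap: 16.8
t 4.43 tcp [ 536.9 -130.6   78.3] yaw 79.8 F [-0.3 -0.3  0.4] gap 16.8 delta tool mm [-105.4   -7.4   -4.5] turn -0.003
```

```bash
python3 -m creep '[{"x":-0.006,"y":0,"z":0,"turn":0,"hand":-0.6},{"x":-0.01,"y":-0.001,"z":0,"turn":0,"hand":-0.6},{"x":-0.01,"y":-0.001,"z":0.001,"turn":0,"hand":-0.6},{"x":-0.01,"y":-0.001,"z":0.001,"turn":0,"hand":-0.6},{"x":-0.01,"y":-0.001,"z":0.001,"turn":0,"hand":-0.6},{"x":-0.01,"y":-0.001,"z":0.001,"turn":0,"hand":-0.6},{"x":-0.01,"y":-0.001,"z":0.001,"turn":0,"hand":-0.6},{"x":-0.01,"y":-0.001,"z":0.001,"turn":0,"hand":-0.6},{"x":-0.01,"y":0,"z":0.001,"turn":0,"hand":-0.6},{"x":-0.006,"y":0,"z":0,"turn":0,"hand":-0.6}]'
python3 -c "
from h import *
go([511,-233,82],80)
snap('scene','f_s.png',(165,135,325,265),4.5)"
```

```text
t: 5.27
tcp_pos: [513.6, -223.8, 73.5]
tcp_rot: [0.005, 0.767, 0.641, 0.013]
contact_force: [-0.1, -0.0, -0.4]
finger_gap: 17.2
t 5.27 tcp [ 513.6 -223.8   73.5] yaw 79.8 F [-0.1 -0.  -0.4] gap 17.2 delta tool mm [-9.4 -0.7 -8.6] turn -0.003
```

View pics/f_s.png

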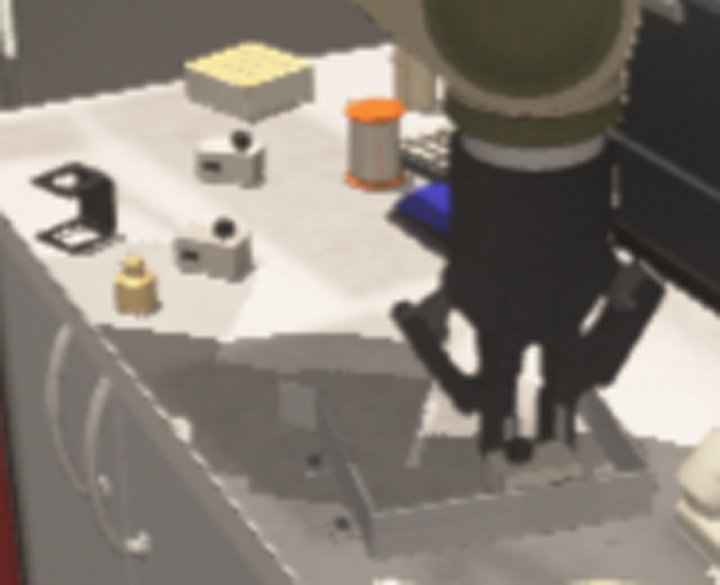

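Clamp_3 is near the back wall, upright. Next I'll back off, lift, and go behind clamp_2.

```bash
python3 -m creep '[{"x":0.01,"y":0,"z":-0.005,"turn":0,"hand":-0.6},{"x":0.01,"y":0,"z":-0.02,"turn":-0.08,"hand":-0.6},{"x":0.0,"y":0,"z":-0.04,"turn":-0.08,"hand":-0.6},{"x":0,"y":0,"z":-0.04,"turn":-0.08,"hand":-0.6}]'
python3 -c "
from h import *
go([472,94,150],93)"
```

```text
t: 5.65
tcp_pos: [511.3, -204.5, 174.4]
tcp_rot: [-0.002, 0.684, 0.73, 0.01]
contact_force: [1.0, -0.3, 0.7]
finger_gap: 17.0
t 5.65 tcp [ 511.3 -204.5  174.4] yaw 93.7 F [ 1.  -0.3  0.7] gap 17.0 delta tool mm [300.  -20.2  29.2] turn 0.013
```

```bash
python3 -m creep '[{"x":0.037,"y":-0.002,"z":0.001,"turn":0,"hand":-0.6},{"x":0.037,"y":-0.002,"z":0.001,"turn":0,"hand":-0.6},{"x":0.037,"y":-0.002,"z":0.001,"turn":0,"hand":-0.6},{"x":0.037,"y":-0.002,"z":0.001,"turn":0,"hand":-0.6},{"x":0.037,"y":-0.002,"z":0.001,"turn":0,"hand":-0.6},{"x":0.037,"y":-0.002,"z":0.001,"turn":0,"hand":-0.6},{"x":0.037,"y":-0.002,"z":0.001,"turn":0,"hand":-0.6},{"x":0.03,"y":-0.002,"z":0.001,"turn":0,"hand":-0.6},{"x":0.0,"y":0,"z":0,"turn":0,"hand":-0.6}]'
python3 -c "
from h import *
go([472,94,84],93)
snap('wrist','g_w.png');snap('top','g_t.png',(130,140,390,250),3)"
```

```text
t: 6.4
tcp_pos: [473.1, 95.5, 178.5]
tcp_rot: [0.008, 0.683, 0.73, 0.012]
contact_force: [-0.2, 0.3, -0.0]
finger_gap: 16.8
t 6.4 tcp [473.1  95.5 178.5] yaw 93.9 F [-0.2  0.3 -0. ] gap 16.8 delta tool mm [-1.8 -3.9 94.5] turn 0.015
```

View pics/g_w.png

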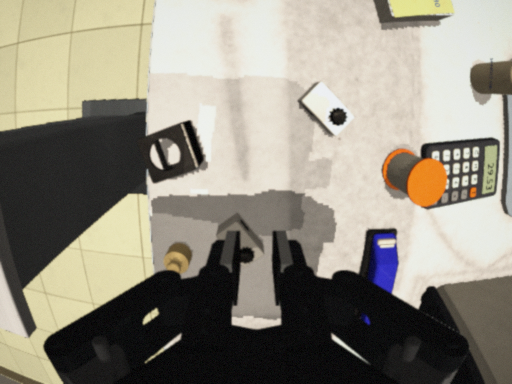

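View pics/g_t.png

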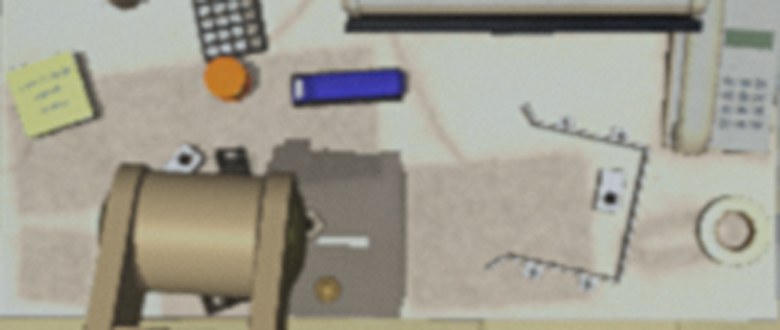

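Clamp_3 lies in the corral at top px (609,190). In the wrist view, clamp_2's rear corner is at (238,215) between the fingers, and the glass's near corner is at (205,163).

```bash
python3 -c "
from h import *
c=env.calibration('wrist')
for n,uv,z in [('c2rear',(238,214),22),('c2rear0',(238,214),0),('glass',(205,163),36),('k1',(338,117),26),('c1a',(320,82),22),('c1b',(300,98),22),('c1c',(353,117),22),('bob',(426,181),50)]: print(n,plane(c,[uv],z,True)[0].round())
t=lambda u,v:np.array([[u/3+130-1/3,v/3+140-1/3]])
print('c3',plane(env.calibration('top'),t(609,190),20))
"
python3 -m creep '[{"x":0,"y":-0.002,"z":0.035,"turn":0,"hand":-0.6},{"x":0,"y":-0.002,"z":0.035,"turn":0,"hand":-0.6},{"x":0,"y":0,"z":0.02,"turn":0,"hand":-0.6},{"x":0,"y":0,"z":0,"turn":0,"hand":-0.6}]'
python3 -c "
from h import *
go([472,94,80],93)
snap('scene','h_s.png',(165,135,325,265),4.5)"
```

```text
c2rear [464.  79.  22.]
c2rear0 [464.  70.   0.]
glass [438. 123.  36.]
k1 [536. 163.  26.]
c1a [521. 189.  22.]
c1b [506. 175.  22.]
c1c [550. 164.  22.]
bob [610. 123.  50.]
c3 [[ 506.75905487 -244.05224974   20.        ]]
t: 6.83
tcp_pos: [475.5, 89.5, 88.0]
tcp_rot: [0.013, 0.684, 0.729, 0.014]
contact_force: [0.2, -0.6, -1.0]
finger_gap: 16.8
t 6.83 tcp [475.5  89.5  88. ] yaw 93.6 F [ 0.2 -0.6 -1. ] gap 16.8 delta tool mm [ 4.7 -3.5  7.9] turn 0.011
```

View pics/h_s.png

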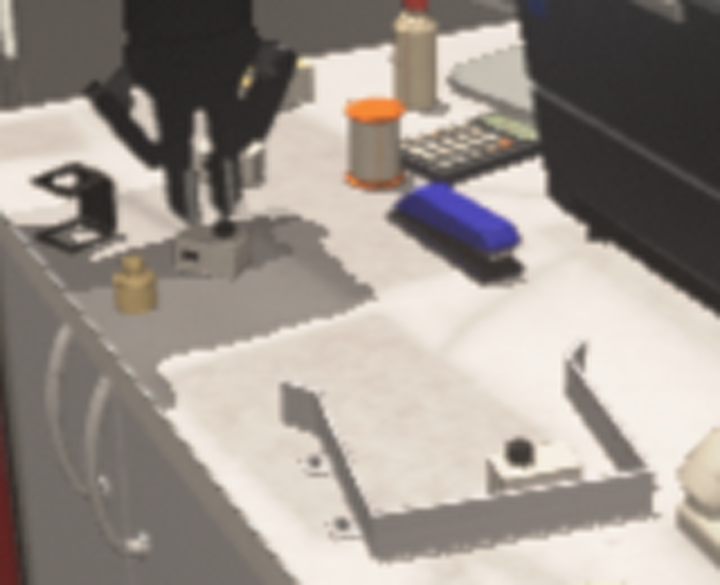

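```bash
python3 -m creep '[{"x":0.003,"y":-0.003,"z":0.008,"turn":0,"hand":-0.6},{"x":-0.003,"y":0,"z":0,"turn":0,"hand":-0.6},{"x":-0.008,"y":0,"z":0.0005,"turn":0,"hand":-0.6},{"x":-0.008,"y":0,"z":0.0005,"turn":0,"hand":-0.6},{"x":-0.008,"y":0,"z":0.0005,"turn":0,"hand":-0.6},{"x":-0.008,"y":0,"z":0.0005,"turn":0,"hand":-0.6},{"x":-0.008,"y":0,"z":0.0005,"turn":0,"hand":-0.6},{"x":-0.008,"y":0,"z":0.0005,"turn":0,"hand":-0.6}]'
python3 -c "
from h import *
go([490,-98,80],93)
snap('scene','i_s.png',(165,135,325,265),4.5)"
```

```text
t: 7.55
tcp_pos: [478.9, 35.1, 83.2]
tcp_rot: [0.017, 0.685, 0.728, 0.017]
contact_force: [0.4, 0.1, 0.8]
finger_gap: 17.0
t 7.55 tcp [478.9  35.1  83.2] yaw 93.5 F [0.4 0.1 0.8] gap 17.0 delta tool mm [-133.5    2.7    3.5] turn 0.009
```

View pics/i_s.png

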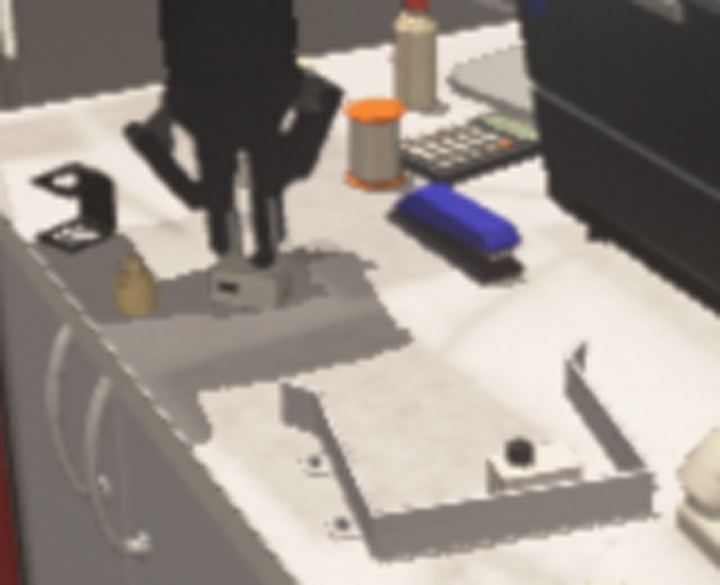

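Clamp_2 has squared up against the fingers. I'll go on towards the mouth.

```bash
python3 -m creep '[{"x":-0.008,"y":0,"z":0.002,"turn":0.02,"hand":-0.6},{"x":-0.01,"y":0,"z":0.001,"turn":0.02,"hand":-0.6},{"x":-0.01,"y":0,"z":0.0005,"turn":0.02,"hand":-0.6},{"x":-0.01,"y":0,"z":0.0005,"turn":0,"hand":-0.6},{"x":-0.01,"y":0,"z":0.0005,"turn":0,"hand":-0.6},{"x":-0.01,"y":0,"z":0.0005,"turn":0,"hand":-0.6},{"x":-0.01,"y":0,"z":0.0005,"turn":0,"hand":-0.6},{"x":-0.01,"y":0,"z":0.0005,"turn":0,"hand":-0.6},{"x":-0.01,"y":0,"z":0.0005,"turn":0,"hand":-0.6},{"x":-0.01,"y":0,"z":0.0005,"turn":0,"hand":-0.6}]'
python3 -c "
from h import *
go([481,-115,80],78)
snap('scene','j_s.png',(165,135,325,265),4.5)"
```

```text
t: 8.43
tcp_pos: [480.0, -73.9, 75.2]
tcp_rot: [0.017, 0.709, 0.705, 0.018]
contact_force: [-0.3, 0.7, 0.5]
finger_gap: 17.4
t 8.43 tcp [480.  -73.9  75.2] yaw 89.7 F [-0.3  0.7  0.5] gap 17.4 delta tool mm [-41.1   1.5  -4.8] turn 0.204
```

View pics/j_s.png

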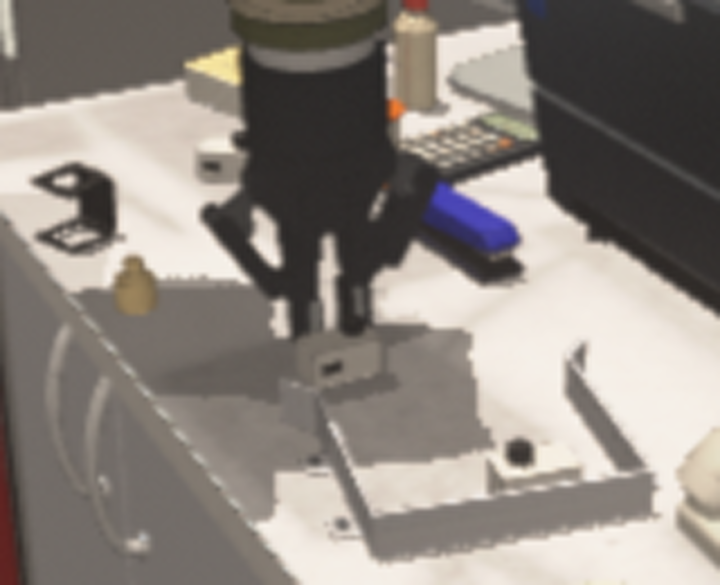

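```bash
python3 -m creep '[{"x":-0.008,"y":0,"z":-0.002,"turn":0.02,"hand":-0.6},{"x":-0.01,"y":0,"z":-0.001,"turn":0.02,"hand":-0.6},{"x":-0.01,"y":0,"z":-0.001,"turn":0.02,"hand":-0.6},{"x":-0.01,"y":0,"z":0,"turn":0.02,"hand":-0.6},{"x":-0.01,"y":0,"z":0,"turn":0.02,"hand":-0.6},{"x":-0.01,"y":0,"z":0,"turn":0.02,"hand":-0.6},{"x":-0.01,"y":0,"z":0,"turn":0.02,"hand":-0.6},{"x":-0.01,"y":0,"z":0,"turn":0.02,"hand":-0.6},{"x":-0.01,"y":0,"z":0,"turn":0.02,"hand":-0.6}]'
python3 -c "
from h import *
go([459,-215,80],78)
snap('scene','k_s.png',(165,135,325,265),4.5)"
```

```text
t: 9.23
tcp_pos: [470.8, -171.4, 79.1]
tcp_rot: [0.015, 0.775, 0.631, 0.019]
contact_force: [-0.6, 1.2, -0.9]
finger_gap: 17.3
t 9.23 tcp [ 470.8 -171.4   79.1] yaw 78.3 F [-0.6  1.2 -0.9] gap 17.3 delta tool mm [-45.1  -2.6  -1.5] turn 0.006
```

View pics/k_s.png

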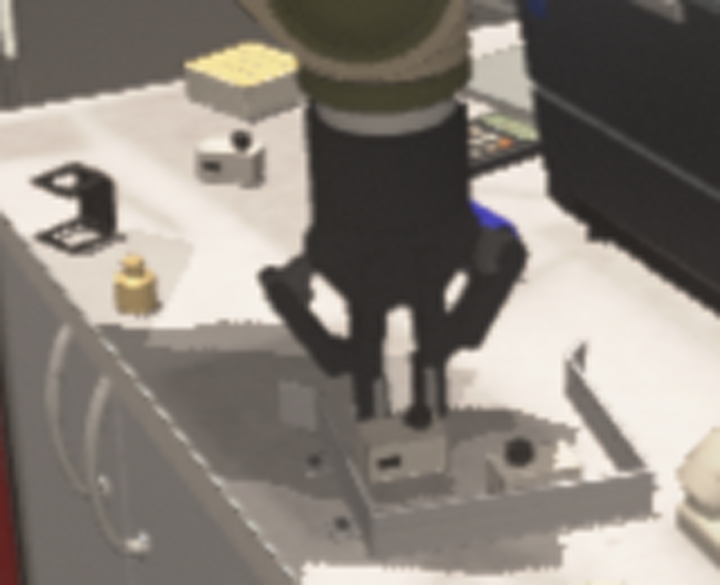

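```bash
python3 -m creep '[{"x":-0.008,"y":0,"z":0,"turn":0,"hand":-0.6},{"x":-0.01,"y":0,"z":0,"turn":0,"hand":-0.6},{"x":-0.01,"y":0,"z":0,"turn":0,"hand":-0.6},{"x":-0.008,"y":0,"z":0,"turn":0,"hand":-0.6},{"x":-0.004,"y":0,"z":0,"turn":0,"hand":-0.6},{"x":0.01,"y":0,"z":-0.002,"turn":0,"hand":-0.6},{"x":0.01,"y":0,"z":-0.01,"turn":0,"hand":-0.6},{"x":0.0,"y":0,"z":-0.035,"turn":-0.05,"hand":-0.6},{"x":0,"y":0,"z":-0.04,"turn":-0.05,"hand":-0.6},{"x":0,"y":0,"z":-0.02,"turn":-0.05,"hand":-0.6}]'
python3 -c "
from h import *
go([521,215,180],90)"
```

```text
t: 10.12
tcp_pos: [459.0, -192.3, 186.9]
tcp_rot: [0.011, 0.725, 0.688, 0.017]
contact_force: [0.3, -0.7, 0.6]
finger_gap: 16.9
t 10.12 tcp [ 459.  -192.3  186.9] yaw 87.0 F [ 0.3 -0.7  0.6] gap 16.9 delta tool mm [409.9  40.3  12.5] turn -0.052
```

```bash
python3 -m creep '[{"x":0.039,"y":0.005,"z":0.001,"turn":-0.02,"hand":-0.6},{"x":0.039,"y":0.005,"z":0.001,"turn":-0.02,"hand":-0.6},{"x":0.039,"y":0.005,"z":0.001,"turn":0,"hand":-0.6},{"x":0.039,"y":0.005,"z":0.001,"turn":0,"hand":-0.6},{"x":0.039,"y":0.005,"z":0.001,"turn":0,"hand":-0.6},{"x":0.039,"y":0.005,"z":0.001,"turn":0,"hand":-0.6},{"x":0.039,"y":0.005,"z":0.001,"turn":0,"hand":-0.6},{"x":0.039,"y":0.005,"z":0.001,"turn":0,"hand":-0.6},{"x":0.035,"y":0.005,"z":0.001,"turn":0,"hand":-0.6},{"x":0.03,"y":0.005,"z":0.001,"turn":0,"hand":-0.6},{"x":0,"y":0,"z":0,"turn":0,"hand":-0.6}]'
python3 -c "
from h import *
go([534,211,120],92)
snap('top','l_t.png',(130,140,390,250),3);snap('wrist','l_w.png')"
```

```text
t: 11.03
tcp_pos: [510.4, 209.9, 195.6]
tcp_rot: [0.021, 0.707, 0.707, 0.021]
contact_force: [-1.1, -0.5, -0.2]
finger_gap: 16.9
t 11.03 tcp [510.4 209.9 195.6] yaw 90.0 F [-1.1 -0.5 -0.2] gap 16.9 delta tool mm [ 1.  19.1 76.8] turn -0.036
```

View pics/l_t.png

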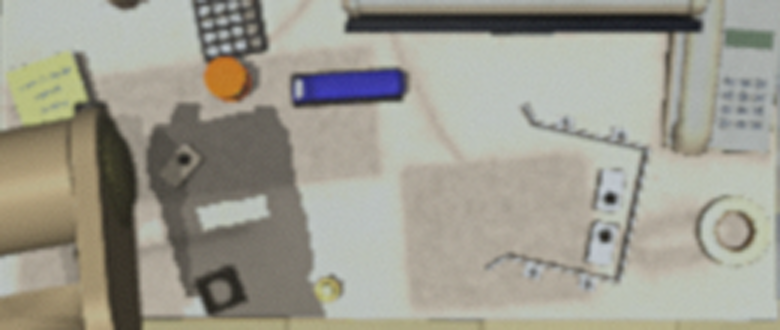

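View pics/l_w.png

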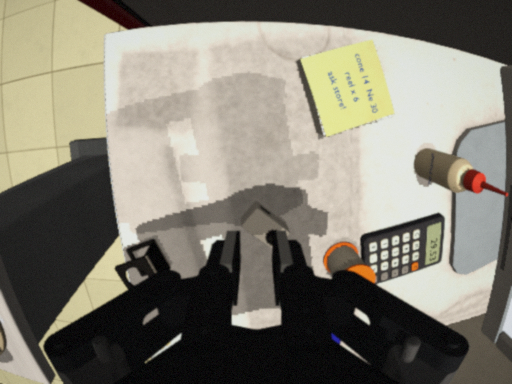

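```bash
python3 -c "
from h import *
c=env.calibration('wrist')
print(plane(c,[(262,206)],22,True)[0].round())
s=env.observe();M=rot(s['tcp_rot']);print(M.round(3),s['tcp_pos']+M@[0,0,73])
go([534,211,100],90)
"
```

```text
[525. 193.  22.]
[[ 0.003  0.998  0.058]
 [ 1.    -0.002 -0.001]
 [-0.001  0.058 -0.998]] [514.49308071 206.31869509 122.57048748]
t 11.13 tcp [510.3 206.4 195.4] yaw 89.9 F [ 0.5 -1.  -0.8] gap 17.0 delta tool mm [ 4.7 18.2 96.7] turn -0.003
```

```bash
python3 -m creep '[{"x":0.006,"y":0.009,"z":0,"turn":0,"hand":-0.6},{"x":0.002,"y":0.008,"z":0,"turn":0,"hand":-0.6},{"x":0,"y":0,"z":0.035,"turn":0,"hand":-0.6},{"x":0,"y":0,"z":0.03,"turn":0,"hand":-0.6},{"x":0,"y":0,"z":0.02,"turn":0,"hand":-0.6},{"x":0,"y":0,"z":0.0,"turn":0,"hand":-0.6}]'
python3 -c "
from h import *
go([533,211,80],90)
snap('scene','m_s.png',(165,135,325,265),4.5)"
```

```text
t: 11.63
tcp_pos: [533.2, 210.8, 113.0]
tcp_rot: [0.023, 0.709, 0.705, 0.022]
contact_force: [-0.2, 0.1, -0.3]
finger_gap: 17.2
t 11.63 tcp [533.2 210.8 113. ] yaw 89.6 F [-0.2  0.1 -0.3] gap 17.2 delta tool mm [ 0.2 -2.3 32.9] turn -0.006
```

View pics/m_s.png

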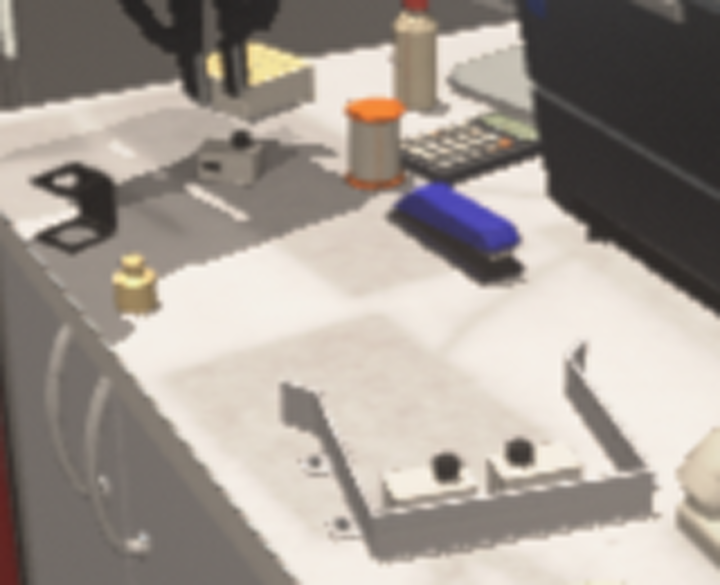

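```bash
python3 -m creep '[{"x":0,"y":0,"z":0.02,"turn":0,"hand":-0.6},{"x":0,"y":0,"z":0.012,"turn":0,"hand":-0.6},{"x":0,"y":0,"z":0.0,"turn":0,"hand":-0.6},{"x":-0.006,"y":0,"z":0,"turn":0,"hand":-0.6},{"x":-0.008,"y":0,"z":0,"turn":0,"hand":-0.6},{"x":-0.008,"y":0,"z":0,"turn":0,"hand":-0.6},{"x":-0.008,"y":0,"z":0,"turn":0,"hand":-0.6},{"x":-0.008,"y":0,"z":0,"turn":0,"hand":-0.6},{"x":-0.008,"y":0,"z":0,"turn":0,"hand":-0.6},{"x":-0.008,"y":0,"z":0,"turn":0,"hand":-0.6}]'
python3 -c "
from h import *
go([510,-100,80],86)
snap('scene','n_s.png',(165,135,325,265),4.5)"
```

```text
t: 12.52
tcp_pos: [538.9, 150.6, 92.3]
tcp_rot: [0.028, 0.709, 0.704, 0.029]
contact_force: [0.7, 1.1, 1.4]
finger_gap: 17.1
t 12.52 tcp [538.9 150.6  92.3] yaw 89.5 F [0.7 1.1 1.4] gap 17.1 delta tool mm [-250.8  -27.7    9.8] turn 0.062
```

View pics/n_s.png

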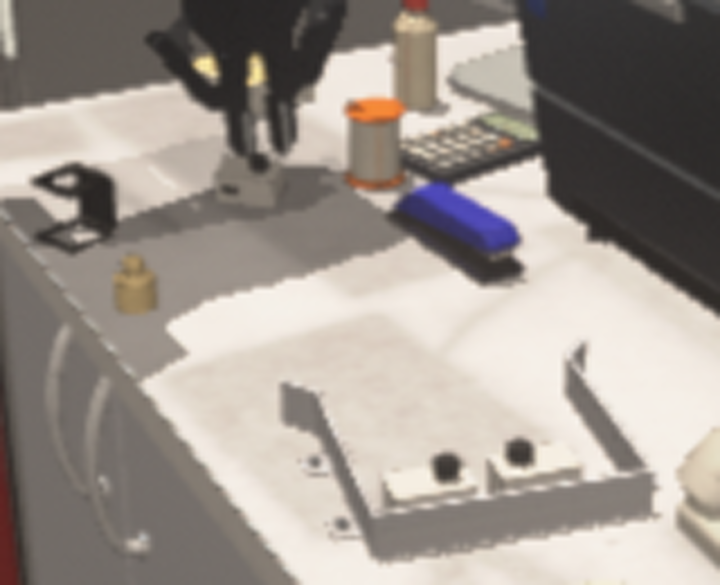

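The tips have risen again and sit offset towards +x. I'll back off, recentre and lower, then push on.

```bash
python3 -m creep '[{"x":0.007,"y":-0.002,"z":0,"turn":0,"hand":-0.6},{"x":0.002,"y":-0.007,"z":0.005,"turn":0,"hand":-0.6},{"x":0.0,"y":-0.006,"z":0.006,"turn":0,"hand":-0.6},{"x":0,"y":0,"z":0,"turn":0,"hand":-0.6}]'
python3 -c "
from h import *
go([527,150,80],86)
s=env.observe();M=rot(s['tcp_rot']);print(M.round(3),s['tcp_pos']+M@[0,0,73])
"
```

```text
t: 12.9
tcp_pos: [524.0, 158.8, 79.3]
tcp_rot: [0.028, 0.71, 0.703, 0.029]
contact_force: [0.1, 0.4, -0.6]
finger_gap: 17.0
t 12.9 tcp [524.  158.8  79.3] yaw 89.4 F [ 0.1  0.4 -0.6] gap 17.0 delta tool mm [-8.7  3.2 -0.4] turn 0.059
[[ 0.011  0.997  0.081]
 [ 1.    -0.011  0.   ]
 [ 0.001  0.081 -0.997]] [529.86455144 158.77922171   6.55621959]
```

```bash
python3 -m creep '[{"x":-0.007,"y":0,"z":0,"turn":0,"hand":-0.6},{"x":-0.008,"y":0,"z":0.0007,"turn":0.01,"hand":-0.6},{"x":-0.008,"y":0,"z":0.0007,"turn":0.01,"hand":-0.6},{"x":-0.008,"y":0,"z":0.0007,"turn":0.01,"hand":-0.6},{"x":-0.008,"y":0,"z":0.0007,"turn":0.01,"hand":-0.6},{"x":-0.009,"y":0,"z":0.0007,"turn":0.01,"hand":-0.6},{"x":-0.009,"y":0,"z":0.0007,"turn":0.01,"hand":-0.6},{"x":-0.009,"y":0,"z":0.0007,"turn":0.01,"hand":-0.6}]'
python3 -c "
from h import *
go([510,-100,80],86)
snap('scene','o_s.png',(165,135,325,265),4.5)"
```

```text
t: 13.57
tcp_pos: [521.5, 88.4, 74.0]
tcp_rot: [0.027, 0.736, 0.676, 0.03]
contact_force: [0.6, 0.7, 0.1]
finger_gap: 17.2
t 13.57 tcp [521.5  88.4  74. ] yaw 85.1 F [0.6 0.7 0.1] gap 17.2 delta tool mm [-188.6    5.1   -7. ] turn -0.015
```

View pics/o_s.png

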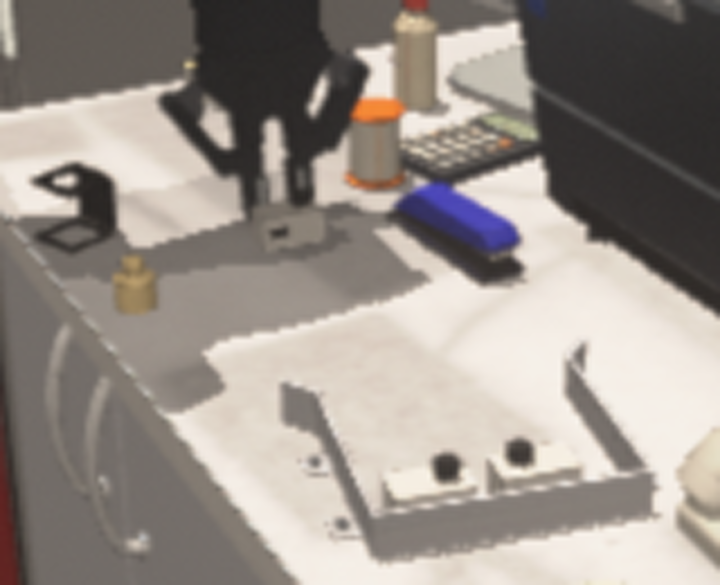

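```bash
python3 -m creep '[{"x":0.002,"y":0.003,"z":-0.004,"turn":0,"hand":-0.6},{"x":-0.004,"y":0.002,"z":-0.002,"turn":0,"hand":-0.6},{"x":-0.008,"y":0,"z":0,"turn":0,"hand":-0.6},{"x":-0.01,"y":0,"z":0,"turn":0,"hand":-0.6},{"x":-0.01,"y":0,"z":0,"turn":0,"hand":-0.6},{"x":-0.01,"y":0,"z":0,"turn":0,"hand":-0.6},{"x":-0.01,"y":0,"z":0,"turn":0,"hand":-0.6},{"x":-0.01,"y":0,"z":0,"turn":0,"hand":-0.6}]'
python3 -c "
from h import *
go([510,-100,80],86)
snap('scene','p_s.png',(165,135,325,265),4.5)"
```

```text
t: 14.28
tcp_pos: [520.5, 21.5, 80.4]
tcp_rot: [0.027, 0.736, 0.676, 0.03]
contact_force: [-0.0, 0.2, 0.2]
finger_gap: 17.2
t 14.28 tcp [520.5  21.5  80.4] yaw 85.1 F [-0.   0.2  0.2] gap 17.2 delta tool mm [-121.9   -0.2   -0.4] turn -0.015
```

View pics/p_s.png

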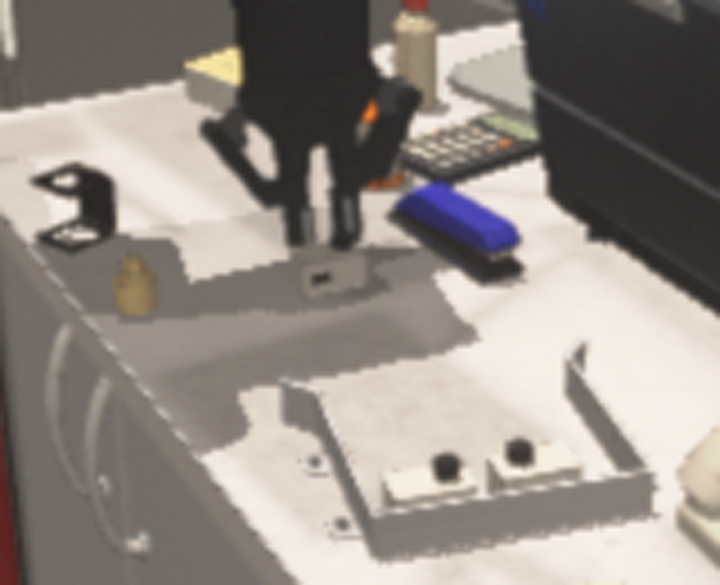

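```bash
python3 -m creep '[{"x":-0.01,"y":0,"z":0,"turn":0,"hand":-0.6},{"x":-0.01,"y":0,"z":0,"turn":0,"hand":-0.6},{"x":-0.01,"y":0,"z":0,"turn":0,"hand":-0.6},{"x":-0.01,"y":0,"z":0,"turn":0,"hand":-0.6},{"x":-0.01,"y":0,"z":0,"turn":0,"hand":-0.6},{"x":-0.01,"y":0,"z":0,"turn":0,"hand":-0.6},{"x":-0.01,"y":0,"z":0,"turn":0,"hand":-0.6},{"x":-0.01,"y":0,"z":0,"turn":0,"hand":-0.6},{"x":-0.01,"y":0,"z":0,"turn":0,"hand":-0.6}]'
python3 -c "
from h import *
go([506,-120,80],82)
snap('scene','q_s.png',(165,135,325,265),4.5)"
```

```text
t: 15.08
tcp_pos: [511.7, -77.9, 79.9]
tcp_rot: [0.027, 0.737, 0.675, 0.03]
contact_force: [0.5, 1.2, 1.4]
finger_gap: 17.1
t 15.08 tcp [511.7 -77.9  79.9] yaw 85.0 F [0.5 1.2 1.4] gap 17.1 delta tool mm [-42.5  -2.   -0.6] turn 0.053
```

View pics/q_s.png

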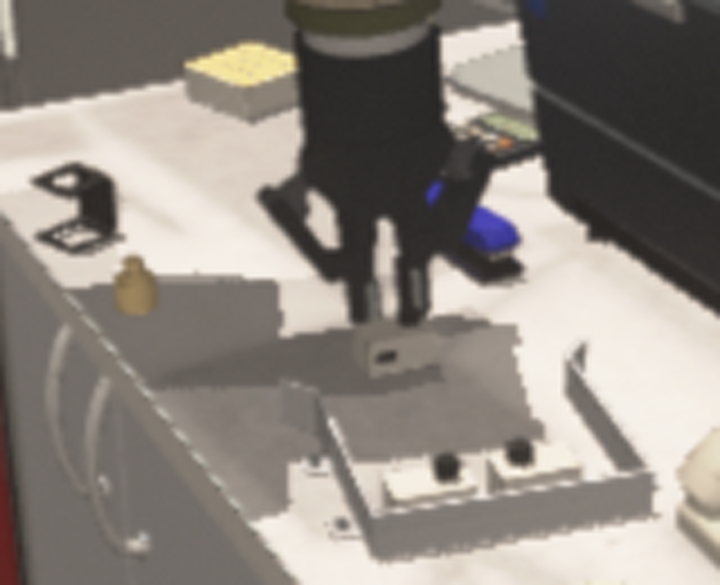

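```bash
python3 -m creep '[{"x":-0.008,"y":0.001,"z":0,"turn":0,"hand":-0.6},{"x":-0.01,"y":0.001,"z":0,"turn":0.01,"hand":-0.6},{"x":-0.01,"y":0.001,"z":0,"turn":0.01,"hand":-0.6},{"x":-0.01,"y":0.001,"z":0,"turn":0.01,"hand":-0.6},{"x":-0.01,"y":0,"z":0,"turn":0.01,"hand":-0.6},{"x":-0.01,"y":0,"z":0,"turn":0.01,"hand":-0.6},{"x":-0.01,"y":0,"z":0,"turn":0.01,"hand":-0.6},{"x":-0.01,"y":0,"z":0,"turn":0.01,"hand":-0.6}]'
python3 -c "
from h import *
go([502,-178,80],80)
snap('scene','r_s.png',(165,135,325,265),4.5)"
```

```text
t: 15.8
tcp_pos: [506.2, -164.5, 79.4]
tcp_rot: [0.026, 0.762, 0.646, 0.031]
contact_force: [-0.3, 0.7, 0.5]
finger_gap: 17.0
t 15.8 tcp [ 506.2 -164.5   79.4] yaw 80.6 F [-0.3  0.7  0.5] gap 17.0 delta tool mm [-14.   -1.9  -1. ] turn 0.011
```

View pics/r_s.png

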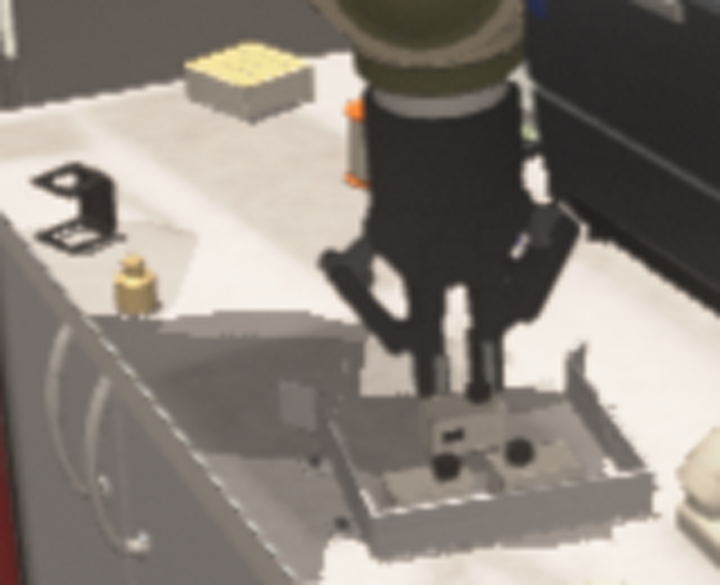

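```bash
python3 -m creep '[{"x":-0.008,"y":0,"z":0,"turn":0,"hand":-0.6},{"x":-0.008,"y":0,"z":0,"turn":0,"hand":-0.6},{"x":-0.004,"y":0,"z":0,"turn":0,"hand":-0.6},{"x":0.008,"y":0,"z":-0.001,"turn":0,"hand":-0.6},{"x":0.012,"y":0,"z":-0.005,"turn":0,"hand":-0.6},{"x":0.0,"y":0,"z":-0.035,"turn":0,"hand":-0.6},{"x":0,"y":0,"z":-0.04,"turn":0,"hand":-0.6},{"x":0.04,"y":0,"z":-0.01,"turn":0,"hand":-0.6},{"x":0.04,"y":0,"z":0,"turn":0,"hand":-0.6},{"x":0.04,"y":0,"z":0,"turn":0,"hand":-0.6},{"x":0.04,"y":0,"z":0,"turn":0,"hand":-0.6},{"x":0.04,"y":0,"z":0,"turn":0,"hand":-0.6},{"x":0.0,"y":0,"z":0,"turn":0,"hand":-0.6}]'
python3 -c "
from h import *
go([502,-178,80],80)
snap('scene','s_s.png',(165,135,325,265),4.5);snap('top','s_t.png',(130,140,390,250),3)"
```

```text
t: 16.93
tcp_pos: [530.5, 42.8, 180.3]
tcp_rot: [0.027, 0.763, 0.645, 0.033]
contact_force: [-0.7, -0.4, 0.7]
finger_gap: 17.2
t 16.93 tcp [530.5  42.8 180.3] yaw 80.4 F [-0.7 -0.4  0.7] gap 17.2 delta tool mm [-223.9    0.7   97.4] turn 0.007
```

View pics/s_s.png

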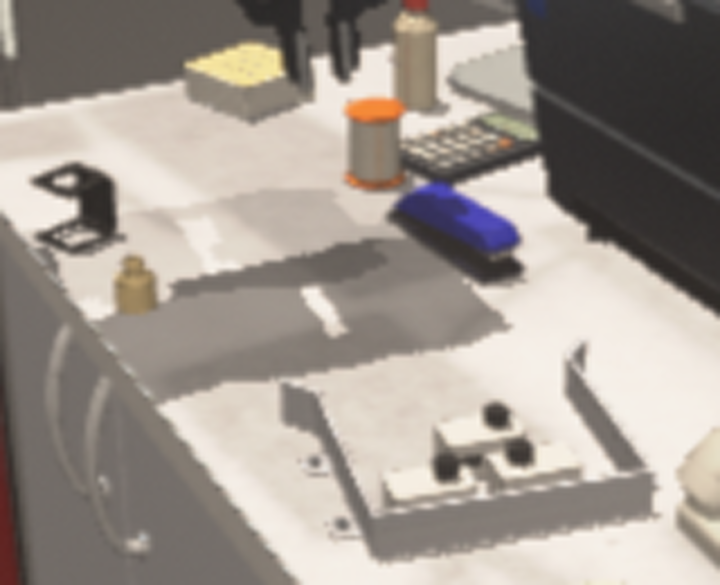

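View pics/s_t.png

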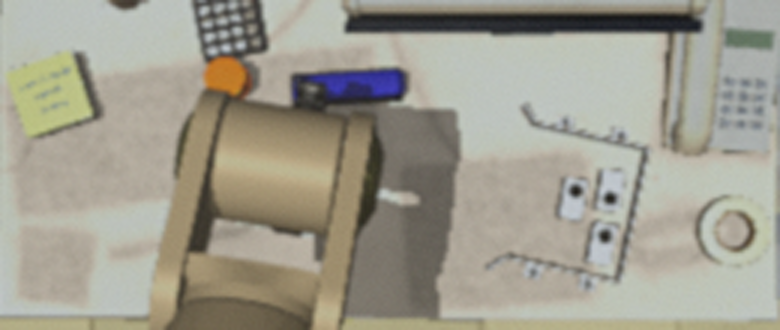

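All three clamps stand upright inside: top-view centres at (572,198), (610,190) and (602,242), against the mouth line from (535,124) to (510,256). One numeric check before I hand in.

```bash
python3 -c "
from h import *
t=lambda u,v:np.array([[u/3+130-1/3,v/3+140-1/3]])
c=env.calibration('top')
for n,a in [('c1',(572,198)),('c3',(610,190)),('c2',(602,242)),('c1 rear cnr',(560,178)),('c1 rear cnr2',(557,215))]:
    d=plane(c,t(*a),22)[0][:2]-[506.5,-160.5]; print(n,'corral x',round(d@[.977,-.215]),'y',round(d@[.215,.977]))
a=cv2.imread('pics/b_scene.png').astype(int);b=cv2.imread('pics/s_s.png').astype(int)
for n,(x0,y0,x1,y1) in dict(glass=(30,160,125,250),weight=(110,250,165,315),bobbin=(340,95,410,190),stapler=(385,180,530,285)).items():
    r=cv2.matchTemplate(cv2.imread('pics/s_s.png'),cv2.imread('pics/b_scene.png')[y0:y1,x0:x1],cv2.TM_CCOEFF_NORMED); print(n,cv2.minMaxLoc(r)[3],(x0,y0),round(cv2.minMaxLoc(r)[1],3))
env.sign_off()
"
```

```text
c1 corral x 3 y -48
c3 corral x 18 y -82
c2 corral x -32 y -85
c1 rear cnr corral x 19 y -33
c1 rear cnr2 corral x -16 y -38
glass (30, 160) (30, 160) 0.968
weight (546, 452) (110, 250) 0.727
bobbin (340, 95) (340, 95) 1.0
stapler (384, 180) (385, 180) 0.887
the job is handed in; nothing more can be done
```

The three clamps are in the corral, and I handed the job in at about 17 s. I swept them one at a time with the nearly closed fingertips, clamp_3 first, then clamp_2 and clamp_1, without gripping, lifting or tipping any.

**Clamps:** the last top view puts their centres 48, 82 and 85 mm inside the mouth line. Even the rearmost corner is about 33 mm in. All three stand upright in the scene view.

**Other objects:** template matching put the pick glass and bobbin exactly where they started, and the stapler within one zoomed pixel. It failed for the weight: the best match was weak (0.73) and landed in the wrong place, I think because the arm left it in shadow in the last picture. By eye the weight is at the same pixels as before, around (134,285), and the fingers never came near it. I did not measure the note block, calculator, tape roll or oil bottle again, but the arm worked clear of them.

**Robot:** the wrist forces I read, at the end of each move, stayed at about 2 N or less. The height drifted while pushing: the tips ranged from about 1 mm to 20 mm above the worktop, and I corrected this on the way. The tool also tilted sideways by up to about 5°. Neither had any visible effect on the clamps.

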